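# Unbolt the shaker guard and hold its gate ajar

### The arm

A 6-joint arm with a two-finger parallel gripper is mounted at the origin on the work surface. World frame = base frame: x ahead of the robot, y to its left, z up, the work surface at z = 0. Lengths are in m, angles in degrees, forces in N, time in s.
With the tool pointing down it reaches from about 0.4 to 0.825 m from the base axis. Payload 7 kg.
Tool frame: the origin (TCP) lies on the centre line of the jaws, within the pads' length; the fingertips stand 8 mm ahead of it and the grasp point (between the pads) lies 11 mm behind it (r.tcp_to_tips is the distance from the TCP to the fingertips, in m); z points along the fingers, y is the direction in which the jaws open and shut (so a half turn about z gives the same grasp; the last joint's range is limited). The gripper opens to 88 mm and grips with 3 to 60 N. Pads are 19 mm wide; open, the fingers measure 130 mm over their backs; the gripper's body (78 mm by 193 mm) begins 47 mm behind the grasp point.
Start: joints at [90.361, 20.546, 0.682, 0, -70.136, -16.507], TCP at [0.188, 0.648, 0.235] pointing down, gripper open.
Joint ranges: [-176.03, 176.03], [-82.01, 121.73], [-58.28, 71.71], [-173.87, 95.51], [-174.79, -0.11], [-173.66, 173.66]. Speed limits (degrees/s): [136.94, 136.94, 172.46, 180, 180, 180].

### API

Orientations are given as [roll, pitch, yaw] about the fixed x, y, z axes, in that order (R = Rz(yaw) Ry(pitch) Rx(roll)).
In Python, from plant import r gives the robot as it stands.
- The arm moves only by the tool drive_tool, never from a script. Its argument "plan" is text: rows parted by semicolons, each of 4 numbers parted by spaces: the shift along the tool's x, y, z in cm, then the turn about the tool's z in rad. A call has 1 to 8 rows; each row is the pose to reach, as a shift and turn from the pose commanded when the call began, along the tool's axes at that moment; what a row does not reach only later rows make up. A row lasts 1/8 s, in which the tool goes at most 62.5 mm and 10.7 degrees, less where a joint would pass 70% of its speed; a pose out of reach is approached as far as the arm can. A call with a gripper value outside its range is refused whole. "fingers" is the closure, from -1 (fully open) to 1 (shut), set as the call begins (left out, the last holds). The fingers move at their own pace and stop on an object; "squeeze" is the grip in N (left out, the last holds). Time passes only in rows, so rows that repeat a pose let the fingers close. It gives the time, the measured TCP pose, the force and the opening at its end, in the units of the state.
- r.get_state(): the state, without advancing time (a new reading comes with each control period).
- r.capture(name): name is "scene" or "top" or "wrist"; returns a dict with "frame" (420x560x3 uint8, red, green, blue), "fovy" (degrees; the focal length in pixels is half the picture's height over the tangent of half this angle, whatever the lens; pixels are square), "cx", "cy" (the principal point, pixels), "rvec" (rotation vector, rad) and "tvec" (3), from world to camera coordinates, as OpenCV has them. Camera axes: x right, y down, z forward; pixel columns grow to the right and rows downward; lengths in m; the calibration is good to about 2 mm. A picture is of the moment at which its call begins. There is no depth.
- r.close_job(): hands the job in, once; it reports no verdict.
The state is a dict: "time_s": time; "joints": joint angles; "qd": joint speeds; "joint_torque": joint torques, N m; "tcp_pos": TCP position; "eef_rot": TCP orientation; "contact_force": force on the tool from outside, world axes, zero at the start; "moment": the same for the moment, N m; "gripper_width": finger opening in m.
Only numpy, scipy, OpenCV 4.12 (cv2) and the standard library are available. Lean on these libraries where they do the work, as an engineer would, in place of code of your own. Each camera call takes 0.05 s, during which the arm holds its last target. There are 200 camera calls.

### The job

The flasks on the guarded shaker need to be reached: unbolt the guard's self-closing gate and hold it ajar. The barrel bolt sags and the keeper's lower leg is bent up, so lift the bolt (it has a red knob) while you draw it back, without forcing it against the keeper; then swing the gate out until its free edge stands about 12 cm from where it shuts, and finish with your gripper still holding it there, at rest, with the bolt still drawn. Leave everything else on the bench where it stands.

Things in the scene. Friction and masses are not known exactly. Their poses are not given: they have to be found in the camera images.
- guard: Fixed bench guard round an orbital shaker: aluminium posts 40 mm square, 215 mm tall, clear panels; 388 mm wide (y), 280 deep (x), open on top. Origin at table height, middle of its front plane; x points away from the robot into the guard, y left, z up. The gate closes its front between the latch post (y -154 to -194 mm) and the hinge post (y +154 to +194).
- gate: The guard's gate: framed clear panel 296 mm wide, 28 thick, from 20 to 200 mm above the table, its front face 1 mm behind the guard's front plane. Origin at table height on the hinge pin, at (0, +150 mm) in the guard's frame; shut, its axes are the guard's; it reaches along its -y to the free edge at y -298 mm.
- gate_swing (a joint): Angle of the gate in rad, 0 shut, growing as its free edge swings out towards the robot (clockwise from above), up to 1.2. A spring hinge shuts it: about 0.4 Nm at 0, 0.8 Nm at 0.45 rad. The free edge stands 298 mm x 2 sin(angle/2) from where it shuts (0.4 rad: 118 mm).
- bolt: Steel barrel bolt on the front of the gate's top rail: level rod, 10 mm diameter, axis 172 mm high (sagging), 20 mm before the front plane, in two tall worn staples (guard y -118 and +35 mm, standing out 29 mm). On its right end a mushroom head, 24 mm diameter, 10 long, behind the keeper. Origin on the axis behind the knob, at guard y -70 mm when fully shot; axes as the gate's. About 0.16 kg.
- bolt_knob (a point): Centre of the bolt's red knob: a level round bar, 18 mm diameter, 28 long, square to the gate, 38 to 66 mm before the guard's front plane (this point 52 mm), 172 mm high with the bolt down; the gate's top is 28 mm higher. Pinch it from above, fingers left and right. It turns with the gate, 220 mm (bolt shot) to 170 mm (fully drawn) along the gate from the hinge pin.
- bolt_draw (a joint): How far the bolt is drawn, m: 0 fully shot (to the right, through the keeper), growing as it is drawn along the gate to the left, towards the hinge; end stop at 0.050. Sliding friction about 1.5 N; it stays where it is left. The head is wholly out of the keeper from 0.029. It starts at 0 to 0.005.
- bolt_lift (a joint): How far the bolt is lifted in its worn guides, m: 0 sagging, end stop at 0.014; it falls back by its weight when let go. Below about 0.006 its head catches behind the keeper's bent leg and cannot be drawn beyond 0.006; from 0.007 to the end stop the head passes freely. The lift is needed until the bolt is drawn 0.029.
- keeper: Steel strap staple, 12 mm wide, on the front of the latch post: a loop standing out 41 mm in which the bolt lies; clear 29 mm above the sagging bolt's axis, its lower leg bent up to 6 mm below that axis, just under the rod. Origin on the guard's front plane at guard y -172 mm, 172 mm above the table; axes as the guard's.
- gate_edge (a point): Top front corner of the gate's free edge, 200 mm above the table.
- gate_pin (a point): Point on the hinge pin's axis (upright), 200 mm above the table.
- tube_rack: white plastic rack of 12 capped glass tubes, 70 x 170 x 115 mm, loose; origin under its centre
- wash_bottle: white squeeze bottle, 70 mm across, with a red spout, 180 mm tall, loose; origin under its centre
- amber_bottle: amber glass bottle with a blue cap, 68 mm across, 130 mm tall, loose, stands to the right of the guard's latch post; origin under its centre
- beaker: clear beaker, 70 mm across, 85 mm tall, loose, stands to the left of the guard's hinge post; origin under its centre
- slide_box: blue flat slide box, 90 x 170 x 35 mm, loose; origin under its centre
- tip_box: orange box of white pipette tips, 85 x 120 x 60 mm, loose; origin under its centre
- bench_timer: flat white timer, 70 x 75 x 21 mm, loose; origin under its centre
Things that resemble listed ones, but are neither listed nor needed, are in the scene too. Leave any purple look-alike of the beaker alone.

How it is judged:
By the outcome, as a careful person would: the job done as asked, in the order asked, and still so for the second after the job is handed in, while the arm keeps its last pose, push and grip.
It also fails if it takes over 35 s, if anything falls off the work surface, if the arm or the gripper's body presses on something with over 40 N, if the wrist force passes 120 N, or if a joint passes its speed limit or range.

## Working session

There is one attempt and no reset: what is moved stays moved. The work goes in short steps, Python scripts to look and compute and a tool call to move; the robot and the scene stay as the last step left them, time stands still between calls to the robot, and variables do not carry over. Pictures are saved under pics/ and viewed, about 8 in all and at most 12, crops included, and the job is handed in when it is done.

Besides the shell and the picture viewer there is one more tool, called in YAML: its name, and indented under it one key for each argument. drive_tool: Moves the arm, as the interface text tells. Its arguments: {"type":"object","properties":{"plan":{"type":"string"},"fingers":{"type":"number"},"squeeze":{"type":"number"}},"required":["plan"]}

```bash
mkdir -p pics
cat > h.py <<'E'
import numpy as np, cv2
from plant import r
def cam(n):
    c=r.capture(n); f=210/np.tan(np.radians(c['fovy'])/2)
    c['K']=np.array([[f,0,c['cx']],[0,f,c['cy']],[0,0,1.]])
    c['R']=cv2.Rodrigues(np.array(c['rvec'],float))[0]; c['t']=np.array(c['tvec'],float).ravel(); return c
def save(c,n): cv2.imwrite('pics/'+n,cv2.cvtColor(c['frame'],cv2.COLOR_RGB2BGR))
def ray(c,uv):
    d=c['R'].T@np.linalg.inv(c['K'])@np.array([uv[0],uv[1],1.]); return -c['R'].T@c['t'],d/np.linalg.norm(d)
def onz(c,uv,z):
    o,d=ray(c,uv); return o+d*(z-o[2])/d[2]
def tri(*p):
    A=0;b=0
    for c,uv in p:
        o,d=ray(c,uv);M=np.eye(3)-np.outer(d,d);A=A+M;b=b+M@o
    return np.linalg.solve(A,b)
def proj(c,P):
    return cv2.projectPoints(np.array(P,float).reshape(-1,3),c['R'],c['t'],c['K'],None)[0].reshape(-1,2)
def red(c):
    h=cv2.cvtColor(c['frame'],cv2.COLOR_RGB2HSV)
    m=(((h[...,0]<6)|(h[...,0]>174))&(h[...,1]>150)&(h[...,2]>70)).astype(np.uint8)
    n,_,s,ce=cv2.connectedComponentsWithStats(m)
    return [(s[i].tolist(),ce[i].round(1).tolist()) for i in range(1,n) if s[i,4]>12]
E
python3 - <<'E'
from h import *
s=r.get_state();print(s)
ims=[]
for n in('scene','top','wrist'):
    c=cam(n);save(c,n+'0.png');print(n,c['fovy'],(-c['R'].T@c['t']).round(3),red(c))
E
```

```text
{'time_s': 0.0, 'joints': array([ 9.03588055e+01,  2.05904816e+01,  6.34377314e-01, -2.00359866e-02,
       -7.01363968e+01, -1.65056883e+01]), 'qd': array([ 0.05760509, -0.02745777, -0.00297926,  0.05695696, -0.0416288 ,
        0.04417326]), 'joint_torque': array([ 3.00504162e-04, -5.82720780e+01,  2.93054241e+01,  6.99713320e+00,
        6.78488650e-03, -1.61648632e-04]), 'tcp_pos': array([0.18762459, 0.6479046 , 0.23363829]), 'eef_rot': array([ 1.79905959e+02, -8.22400253e-03, -1.61536991e+01]), 'contact_force': array([ 0.09054366, -0.70226095, -0.09637627]), 'moment': array([ 0.02163096, -0.02002377, -0.01611854]), 'gripper_width': 0.08756186351526654}
scene 45.78098787733819 [1.418 0.345 1.246] [([116, 168, 9, 17, 74], [119.5, 178.2]), ([241, 210, 7, 9, 38], [244.1, 213.7])]
top 52.87350428411606 [0.369 0.026 1.401] [([302, 168, 6, 10, 49], [304.4, 172.5]), ([444, 188, 13, 23, 103], [450.2, 195.0])]
wrist 70.77850239541564 [0.262 0.625 0.383] []
```

View pics/scene0.png

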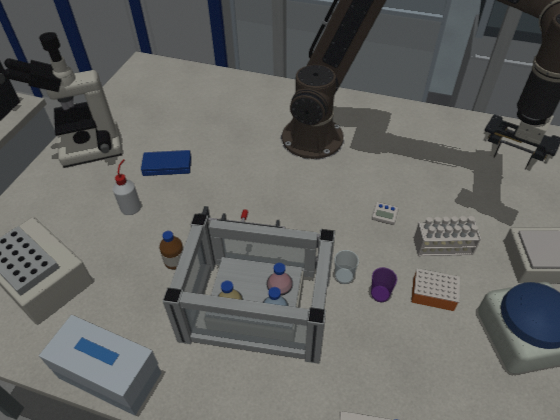

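View pics/top0.png

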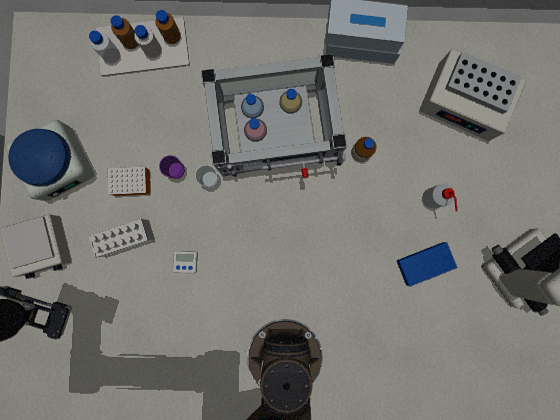

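Scene view: guard at centre. Red candidates are the knob at (244,214) and the wash-bottle spout at (120,178). In the top view the knob is at (304,172) and the spout at (450,195). The knob is the one on the bolt in front of the gate. Next I'll check it in a crop and get the guard pose from the black post caps.

Run:
```python
from h import *
t=cam('top');s=cam('scene')
kt=[x for x in red(t) if x[0][0]<400][0][1];ks=[x for x in red(s) if x[0][0]>200][0][1]
k=tri((t,kt),(s,ks));print('knob',k.round(4),onz(t,kt,.172).round(4))
def caps(c,x0,x1,y0,y1):
    g=c['frame'].max(2)[y0:y1,x0:x1];n,_,st,ce=cv2.connectedComponentsWithStats((g<38).astype(np.uint8))
    return [(st[i].tolist(),(ce[i]+[x0,y0]).round(1).tolist(),onz(c,ce[i]+[x0,y0],.215).round(4).tolist()) for i in range(1,n) if st[i,4]>30]
for a in caps(t,195,350,50,185):print(a)
print()
for a in caps(s,160,345,205,310):print(a)
a=cv2.resize(t['frame'][125:200,200:360],None,fx=5,fy=5,interpolation=2)
b=cv2.resize(s['frame'][195:245,180:340],None,fx=5,fy=4,interpolation=2)
save({'frame':np.vstack([a,b])[:600]},'crop1.png')
```

```text
knob [ 0.5736 -0.0476  0.1739] [ 0.574  -0.0479  0.172 ]
([126, 5, 13, 12, 117], [326.7, 60.0], [0.8982, -0.1067, 0.215])
([7, 20, 12, 12, 119], [207.7, 75.1], [0.8458, 0.2369, 0.215])
([138, 85, 12, 11, 115], [338.8, 140.2], [0.6618, -0.1428, 0.215])
([17, 101, 12, 12, 119], [217.9, 156.3], [0.6091, 0.2011, 0.215])
([75, 102, 50, 10, 138], [295.2, 156.5], [0.6123, -0.0186, 0.215])

([32, 5, 17, 15, 125], [199.4, 218.4], [0.6582, -0.1428, 0.215])
([160, 25, 13, 11, 115], [326.4, 234.9], [0.6098, 0.2006, 0.215])
([4, 84, 17, 13, 154], [172.0, 294.8], [0.8992, -0.1074, 0.215])
```

View pics/crop1.png

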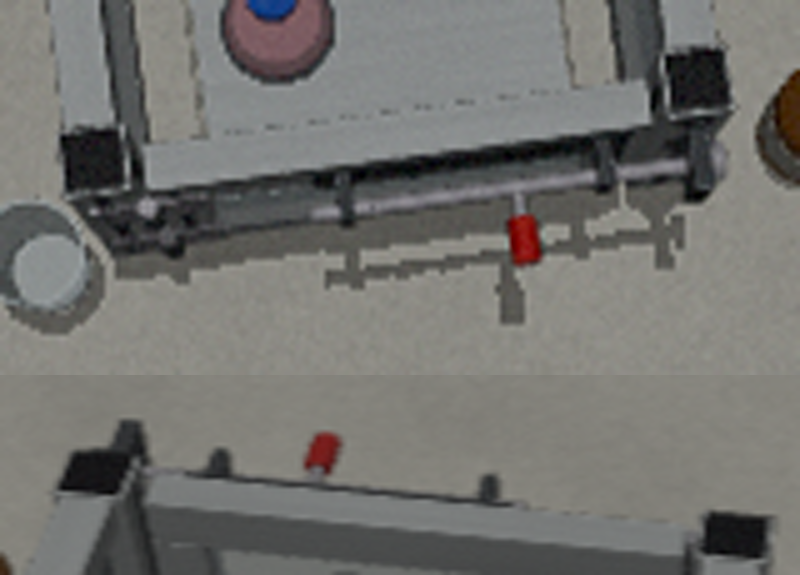

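The crop confirms it: red knob on the bolt, guard yaw about 8.4°, front-plane middle near (0.615, 0.026), bolt drawn about 3 mm. Now travelling towards the knob.

drive_tool:
  plan: "3 3 -2 -0.03; 7 7 -4 -0.06; 11 11 -5 -0.09; 15 15 -5 -0.12; 19 19 -5 -0.15; 23 23 -5 -0.18; 27 27 -5 -0.21; 31 31 -5 -0.24"
  fingers: -0.2
  squeeze: 30

```text
time_s: 1.25
tcp_pos: [0.3998, 0.2626, 0.2848]
eef_rot: [-180.0, -0.0, -2.3]
contact_force: [0.7, 1.0, -0.0]
gripper_width: 0.0523
```

```bash
cat >> h.py <<'E'
YAW=np.radians(8.4)
GO=np.array([.6149,.0262]);
def guard(x,y): 
    c,s=np.cos(YAW),np.sin(YAW); return GO+np.array([c*x-s*y,s*x+c*y])
def go(P,yaw):
    """shift cm in tool axes and turn rad to reach P (TCP), yaw deg"""
    s=r.get_state();from scipy.spatial.transform import Rotation as Ro
    R=Ro.from_euler('xyz',s['eef_rot'],degrees=True).as_matrix()
    d=R.T@(np.array(P)-s['tcp_pos'])*100
    print('t',s['time_s'],'tcp',s['tcp_pos'].round(4),s['eef_rot'].round(1),'w',round(s['gripper_width'],4),'F',s['contact_force'].round(1),'j',s['joints'].round(0))
    print('shift',d.round(2),'turn',round(-np.radians(yaw-s['eef_rot'][2]),3))
E
python3 -c "
from h import *
go([.5736,-.0476,.28],8.4)"
```

```text
t 1.25 tcp [0.3998 0.2626 0.2848] [-180.    -0.    -2.3] w 0.0523 F [ 0.7  1.  -0. ] j [ 57.  -0. -19.   0. -72.  31.]
shift [18.62 30.3   0.47] turn -0.187
```

drive_tool:
  plan: "3 5 0 -0.03; 6 10 0 -0.06; 9 15 0 -0.09; 12 20 0 -0.12; 15 25 0 -0.15; 18 29 0 -0.18; 18.5 30 0 -0.187; 18.5 30 0 -0.187"

```text
time_s: 2.25
tcp_pos: [0.5714, -0.0436, 0.2841]
eef_rot: [-180.0, 0.0, 8.2]
contact_force: [-0.4, 0.3, -0.7]
gripper_width: 0.0528
```

Run:
```python
from h import *
w=cam('wrist');save(w,'w1.png');t=cam('top');s=cam('scene')
print('wrist',red(w));
for c,n in((t,'t'),(s,'s')): print(n,red(c))
for q in red(w): print(onz(w,q[1],.172).round(4))
go([.5736,-.0476,.175-.011],8.4)
```

```text
wrist [([270, 192, 19, 31, 532], [279.4, 207.2])]
t [([444, 188, 13, 23, 107], [450.1, 195.1])]
s [([116, 168, 9, 17, 82], [119.6, 178.4]), ([241, 210, 6, 9, 34], [244.0, 213.9])]
[ 0.5741 -0.0493  0.172 ]
t 2.4 tcp [ 0.5711 -0.0421  0.2848] [-180.    -0.     8.4] w 0.0528 F [-0.9 -0.1  0.1] j [ 15.   9.  -8.  -0. -73.  83.]
shift [ 0.16  0.58 12.08] turn -0.001
```

View pics/w1.png

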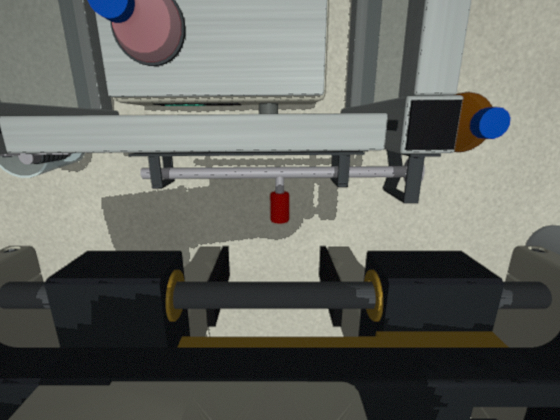

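Wrist view: knob at (279,207), between the fingers, with both staples and the keeper clear of the finger path. Descending and gripping.

drive_tool:
  plan: "0.2 0.65 3 0; 0.2 0.65 6.5 0; 0.2 0.65 9.5 0; 0.2 0.65 11.5 0; 0.2 0.65 12.1 0; 0.2 0.65 12.1 0; 0.2 0.65 12.1 0"

```text
time_s: 3.28
tcp_pos: [0.5751, -0.0488, 0.1648]
eef_rot: [180.0, -0.1, 8.4]
contact_force: [-0.2, 0.2, -0.4]
gripper_width: 0.0529
```

drive_tool:
  plan: "0 0 0 0; 0 0 0 0; 0 0 0 0; 0 0 0 0"
  fingers: 1
  squeeze: 30

```text
time_s: 3.78
tcp_pos: [0.5745, -0.0493, 0.1636]
eef_rot: [-180.0, 0.0, 8.3]
contact_force: [0.4, 1.9, 0.6]
gripper_width: 0.0188
```

Run:
```python
from h import *
w=cam('wrist');save(w,'w2.png');print(red(w))
go([.5736,-.0476,.175-.011],8.4)
```

```text
[([257, 245, 34, 37, 1045], [273.5, 265.0])]
t 3.825 tcp [ 0.5745 -0.0492  0.1636] [-180.    -0.     8.3] w 0.0173 F [-0.1  0.3  1.1] j [ 15.  15. -18.  -0. -58.  84.]
shift [-0.07 -0.18 -0.04] turn -0.001
```

View pics/w2.png

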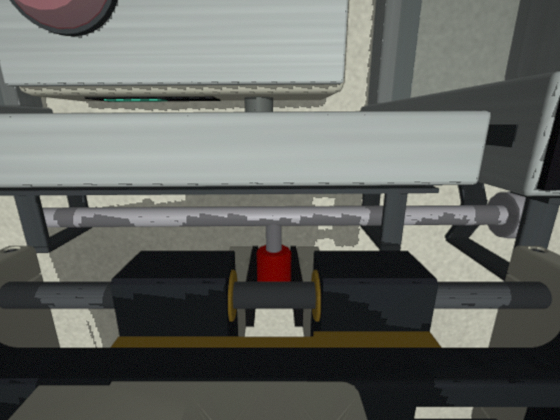

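Knob is held, width about 18 mm. Lifting about 10.5 mm.

drive_tool:
  plan: "0 0 -0.3 0; 0 0 -0.6 0; 0 0 -0.9 0; 0 0 -1.05 0; 0 0 -1.05 0; 0 0 -1.05 0"

```text
time_s: 4.58
tcp_pos: [0.5745, -0.0492, 0.174]
eef_rot: [-180.0, -0.0, 8.3]
contact_force: [0.9, 0.5, -1.3]
gripper_width: 0.0169
```

Run:
```python
from h import *
w=cam('wrist');s=cam('scene');print(red(w),[q for q in red(s) if q[0][0]>200])
go([.5745,-.0493,.174],8.4)
```

```text
[([257, 245, 34, 37, 1039], [273.6, 265.0])] [([241, 209, 4, 7, 19], [242.6, 212.4])]
t 4.675 tcp [ 0.5745 -0.0492  0.174 ] [-180.     0.     8.3] w 0.0172 F [ 0.3  0.6 -1.3] j [ 15.  14. -17.  -0. -59.  84.]
shift [-0.    0.01 -0.  ] turn -0.001
```

Lifted: the force shows the bolt's weight and no stop contact. Now drawing left, which is tool −y.

drive_tool:
  plan: "0 -0.4 0 0; 0 -0.9 0 0; 0 -1.5 0 0; 0 -2.1 0 0; 0 -2.7 0 0; 0 -2.7 0 0"

```text
time_s: 5.42
tcp_pos: [0.5703, -0.0217, 0.174]
eef_rot: [-180.0, 0.0, 8.4]
contact_force: [-0.8, 2.0, -1.8]
gripper_width: 0.0172
```

Run:
```python
from h import *
w=cam('wrist');print(red(w))
P=guard(-.05,-.028);go([*P,.174],8.4)
```

```text
[([257, 246, 34, 36, 1038], [273.6, 265.1])]
t 5.475 tcp [ 0.5703 -0.0218  0.1739] [-180.     0.     8.3] w 0.0172 F [-0.4  1.2 -1. ] j [ 17.  14. -18.  -0. -59.  81.]
shift [ 0.11 -1.3  -0.01] turn -0.001
```

drive_tool:
  plan: "0 -0.5 0 0; 0 -1.0 0 0; 0 -1.5 0 0; 0 -1.5 0 0; 0 -1.5 0 0"

```text
time_s: 6.1
tcp_pos: [0.5682, -0.0073, 0.1739]
eef_rot: [-180.0, 0.0, 8.3]
contact_force: [-2.2, 2.2, -1.3]
gripper_width: 0.0168
```

Run:
```python
from h import *
w=cam('wrist');save(w,'w3.png');print(red(w))
P=guard(-.05,-.028);go([*P,.174],8.4)
# arc: tcp about pin, from present pose
pin=guard(0,.15);p=r.get_state()['tcp_pos'];v=p[:2]-pin;y0=np.radians(r.get_state()['eef_rot'][2])
print(np.linalg.norm(v))
X=np.array([np.cos(y0),np.sin(y0)]);Y=np.array([np.sin(y0),-np.cos(y0)])
for a in np.arange(.025,.451,.025):
    c,s=np.cos(-a),np.sin(-a);d=np.array([c*v[0]-s*v[1],s*v[0]+c*v[1]])-v
    print(round(a,3),(100*d@X).round(2),(100*d@Y).round(2))
```

```text
[([258, 246, 33, 36, 1031], [273.6, 265.1])]
t 6.15 tcp [ 0.5682 -0.0074  0.1739] [-180.     0.     8.3] w 0.017 F [-2.7  1.2 -1.2] j [ 19.  13. -18.  -0. -59.  79.]
shift [ 0.11  0.16 -0.01] turn -0.001
0.18367774015512464
0.025 -0.44 -0.13
0.05 -0.88 -0.28
0.075 -1.31 -0.43
0.1 -1.74 -0.6
0.125 -2.16 -0.77
0.15 -2.58 -0.96
0.175 -3.0 -1.16
0.2 -3.4 -1.36
0.225 -3.81 -1.58
0.25 -4.21 -1.81
0.275 -4.6 -2.04
0.3 -4.99 -2.29
0.325 -5.37 -2.55
0.35 -5.74 -2.81
0.375 -6.11 -3.09
0.4 -6.47 -3.37
0.425 -6.82 -3.67
0.45 -7.17 -3.97
```

View pics/w3.png

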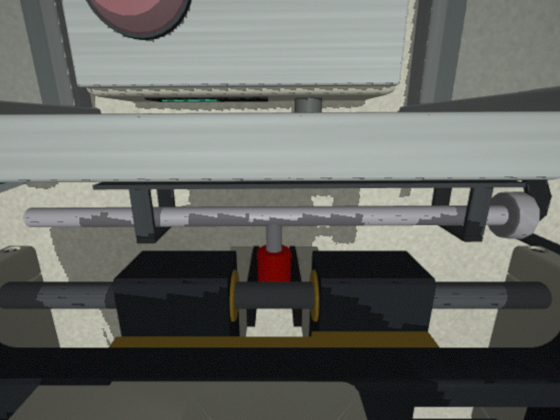

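Wrist view: the head, at (515,215), is clear of the keeper at about (535,190) and sits beside the staple; draw is about 44 mm. Now swinging the gate on an arc about the pin, first half.

drive_tool:
  plan: "-0.44 -0.13 0 0.025; -0.88 -0.28 0 0.05; -1.31 -0.43 0 0.075; -1.74 -0.6 0 0.1; -2.16 -0.77 0 0.125; -2.58 -0.96 0 0.15; -3.0 -1.16 0 0.175; -3.4 -1.36 0 0.2"
  squeeze: 45

```text
time_s: 7.15
tcp_pos: [0.5327, 0.001, 0.1741]
eef_rot: [-180.0, -0.0, -3.2]
contact_force: [3.5, 2.3, -0.8]
gripper_width: 0.017
```

```bash
cat > arc.py <<'E'
from h import *
w=cam('wrist');print(red(w))
go([.5,0,.174],8.4)
pin=guard(0,.15);st=r.get_state();p=st['tcp_pos'];v=p[:2]-pin;y0=np.radians(st['eef_rot'][2])
X=np.array([np.cos(y0),np.sin(y0)]);Y=np.array([np.sin(y0),-np.cos(y0)])
g=v@[np.cos(YAW),np.sin(YAW)],v@[-np.sin(YAW),np.cos(YAW)]
ang=np.arctan2(-g[0],-g[1])-np.arctan2(.0485,np.sqrt(max(.0,v@v-.0485**2)))
print('radius',np.linalg.norm(v),'angle by pos',ang,'by yaw',YAW-y0,'moment',st['moment'].round(2))
for a in np.arange(.05,.251,.05):
    c,s=np.cos(-a),np.sin(-a);d=np.array([c*v[0]-s*v[1],s*v[0]+c*v[1]])-v
    print(round(a,3),(100*d@X).round(2),(100*d@Y).round(2))
E
python3 arc.py
```

```text
[([258, 245, 33, 37, 1019], [273.8, 264.8])]
t 7.2 tcp [0.5321 0.001  0.1741] [-180.     0.    -3.3] w 0.017 F [ 2.9  1.9 -1.5] j [ 21.  10. -22.  -0. -58.  65.]
shift [-3.2   0.28  0.01] turn -0.204
radius 0.18397612891155515 angle by pos 0.21726382741029293 by yaw 0.20427002714470024 moment [ 0.5  -0.97  0.04]
0.05 -0.88 -0.28
0.1 -1.74 -0.6
0.15 -2.59 -0.96
0.2 -3.41 -1.36
0.25 -4.22 -1.81
```

drive_tool:
  plan: "-0.44 -0.13 0 0.025; -0.88 -0.28 0 0.05; -1.31 -0.43 0 0.075; -1.74 -0.6 0 0.1; -2.16 -0.77 0 0.125; -2.58 -0.96 0 0.15; -3.0 -1.16 0 0.175; -3.4 -1.36 0 0.2"

```text
time_s: 8.2
tcp_pos: [0.4994, 0.0165, 0.1741]
eef_rot: [-180.0, -0.0, -14.7]
contact_force: [4.0, -0.1, -1.2]
gripper_width: 0.0168
```

drive_tool:
  plan: "0 0 0 0; 0 0 0 0; 0 0 0 0; 0 0 0 0"

```text
time_s: 8.7
tcp_pos: [0.4996, 0.0162, 0.174]
eef_rot: [180.0, 0.0, -14.6]
contact_force: [4.0, 0.1, -0.7]
gripper_width: 0.0166
```

```bash
python3 arc.py
python3 - <<'E'
from h import *
t=cam('top');s=cam('scene');w=cam('wrist')
for a in(.36,.4,.44):
    pin=guard(0,.15);th=YAW-a
    e=pin+np.array([np.cos(th)*0+np.sin(th)*.298,-np.cos(th)*.298]);
    # front face 1mm behind plane
    e=e+.001*np.array([np.cos(th),np.sin(th)])
    print(a,e.round(4),'top',proj(t,[*e,.2]).round(1),'scene',proj(s,[*e,.2]).round(1),'wrist',proj(w,[*e,.2]).round(1))
a=cv2.resize(t['frame'][110:210,190:380],None,fx=4,fy=4,interpolation=2)
b=cv2.resize(s['frame'][185:260,160:350],None,fx=4,fy=2.6,interpolation=2)
save({'frame':np.vstack([a,b])[:600]},'c4.png');save(w,'w4.png')
E
```

```text
[([258, 245, 33, 37, 1009], [274.0, 264.8])]
t 8.75 tcp [0.4996 0.0162 0.174 ] [180.    0.  -14.6] w 0.0167 F [ 3.   0.5 -0.4] j [ 24.   7. -26.   0. -57.  51.]
shift [ 0.45  1.56 -0.  ] turn -0.401
radius 0.1838733755906159 angle by pos 0.41246377608288914 by yaw 0.4014829425430877 moment [-0.14 -1.42  0.07]
0.05 -0.88 -0.27
0.1 -1.74 -0.59
0.15 -2.59 -0.95
0.2 -3.41 -1.35
0.25 -4.22 -1.8
0.36 [ 0.5309 -0.1169] top [[328.8 186.2]] scene [[226.3 191.8]] wrist [[563.  156.6]]
0.4 [ 0.5193 -0.1141] top [[327.9 190.2]] scene [[228.7 189.2]] wrist [[555.8 184.9]]
0.44 [ 0.5078 -0.111 ] top [[326.7 194.2]] scene [[231.2 186.7]] wrist [[547.9 211.7]]
```

View pics/c4.png

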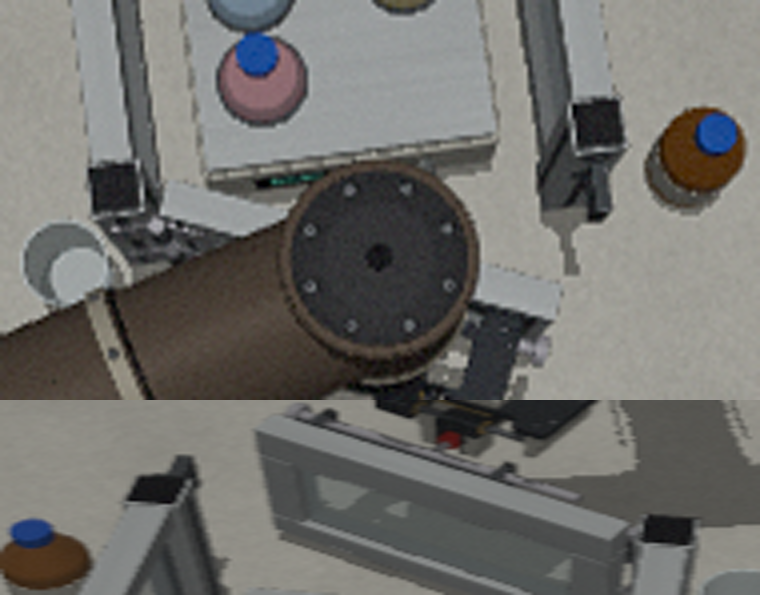

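View pics/w4.png

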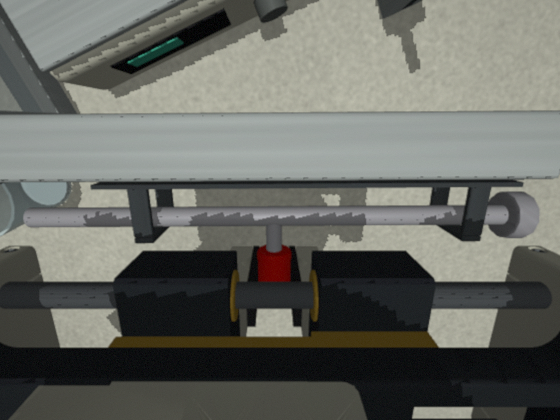

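Both views put the gate's free corner where 0.40 rad predicts. In the top view it is at about (329,190), against a predicted (328,190). In the wrist view the front edge is at row 182, against 185. The bolt head is well back, the knob hasn't slipped, and the arm is at rest, so I'm handing in.

```bash
python3 -c "
from h import *
s=r.get_state();print(abs(s['qd']).max(),s['contact_force']);print(r.close_job())"
```

```text
0.0947195801058347 [ 3.27434853 -0.53468398 -1.88606943]
the job is handed in; nothing more can be done
None
```

I unbolted the gate and swung it open to about 0.40 rad, so its free edge stands about 12 cm from where it shuts. I then handed the job in at about 9 s with the gripper still holding the gate by the bolt knob.

- **Bolt:** I lifted it about 10.5 mm, then drew it about 42 mm to the left, which leaves it drawn about 44 mm. The force readings stayed within a few newtons throughout, so it was not forced against the keeper.
- **Last checks:**
  - The arm was at rest, with joint speeds below 0.1 °/s.
  - About 3–4 N of spring pull showed at the wrist.
  - The knob had not slipped in the grip, and the bolt head was clear of the keeper.
  - I saw nothing else on the bench moved in the last views, though I did not compare the whole bench with the start.
- **Gate angle:** by tool position it read 0.412 rad and by tool yaw 0.401 rad, a difference of about 3 mm at the free edge. The top and wrist views fit about 0.40.

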